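# Press the bronze bushing home in the bracket

## Task

Take the bronze bushing from the blue tray and press it, small end first and straight, into the bore of the aluminium bracket held in the bench vise until its shoulder sits flush on the bracket. It drags all the way in; once it bottoms, lean on it until the shoulder bears on the bracket with about 20 N over and above that drag (at least 15 N, for a moment, and never more than 30 N, side load against the bore included), so that it is firmly home; then let go. Leave the grey steel bushing, the oil bottle, the grease tin and the wrench where they are.

Things in the scene. Friction and masses are not known exactly. Their poses are not given: they have to be found in the camera images.
- bushing: bronze shouldered bushing, 0.14 kg, standing head up in the blue tray. Origin: centre of the small end's face; z along its axis to the head. Small end (spigot): 24 mm diameter, 16 mm long, first 5 mm tapering to 21 mm at the foot. Head: 32 mm diameter, from z = 16 mm (the shoulder) to z = 36 mm. Seated, this origin lies 16 mm below point bore_mouth
- bore_mouth (a point): centre of the bore's mouth in the flat level top (90 x 80 mm, 184 mm above the bench) of the aluminium bracket in the vise; z up. Bore 25 mm across, 28 mm deep, 1 mm chamfer. Spring leaves round it, 2 to 10 mm down, stand 0.9 mm into the spigot's way: the taper passes them at 4 to 20 N, then a steady drag of 4 to 14 N; they hold it by friction. When the shoulder lands, force rises steeply
- vise: dark blue-grey bench vise fixed to the bench (base 160 mm diameter, jaws 125 mm wide, jaw tops 150 mm high), the bracket in its jaws; does not move. Origin on the bench straight below the bore; its x axis runs along the screw to the cross handle, 200 mm out and below 80 mm height
- tray: low blue parts tray fixed to the bench, 110 x 170 mm, walls 14 mm high, floor 4 mm above the bench; origin under its centre, long side along its y. The two bushings stand in it about 80 mm apart along its long side, in either order
- steel_bushing: dark grey steel bushing of the same head (32 mm) with a thicker 29 mm spigot: too big for the bore. Same origin and heights as the bronze one. Leave it alone
- oil_can: green oil bottle with red cap, 60 mm diameter, 130 mm tall, origin under its centre. Leave it alone
- grease_tin: red banded tin, 70 mm diameter, 55 mm tall, origin under its centre. Leave it alone
- wrench: steel open-end wrench, 200 mm long, lying flat; origin under its middle, x along it. Leave it alone
Things that resemble listed ones, but are neither listed nor needed, are in the scene too. Of the things that look like the bushing, the smallest one is meant.

How it is judged (in metres and radians):
On the way, in this order (a step that is already met when the one before it is completed fails the run):
1. the bronze bushing is lifted well clear of the tray (height (world z) of bushing above 0.1 m), for 0.1 s.
2. its small end has entered the bore, straight (z of bushing in the frame of bore_mouth below -0.004 m and horizontal distance between bushing and bore_mouth below 0.003 m and angle between bushing's own z axis and vertical below 0.1 rad), for 0.1 s.
3. it is pressed home: shoulder bearing on the bracket with at least 15 N (the drag of the spring leaves not counted) (z of bushing in the frame of bore_mouth below -0.0145 m and contact force between bushing and vise above 15 N), for 0.1 s.
At the end, for the whole second after the job is handed in: the bronze bushing rests released and upright (within 0.05 rad) in the bore, within 2 mm of its centre, its shoulder within 1.5 mm of the bracket's face (z of bushing in the frame of bore_mouth below -0.0145 m and horizontal distance between bushing and bore_mouth below 0.002 m and angle between bushing's own z axis and vertical below 0.05 rad and linear speed of bushing below 0.01 m/s); the robot touches nothing.
It fails at once if the bushing bears on the bracket or vise with more than 30 N (side load counted, the drag of the spring leaves not counted) (contact force between bushing and vise above 30 N).
It fails at once if the steel bushing is moved more than 20 mm (distance of steel_bushing from where it was at the start of the episode above 0.02 m).
It fails at once if the oil bottle, grease tin or wrench is moved more than 20 mm (distance of any of oil_can, grease_tin, wrench from where it was at the start of the episode above 0.02 m).
It also fails if it takes over 64 s, if anything falls off the work surface, if the arm or the gripper's body presses on something with over 40 N, if the wrist force passes 120 N, or if a joint passes its speed limit or range.

## Robot

A 6-joint arm with a two-finger parallel gripper is mounted at the origin on the work surface. World frame = base frame: x ahead of the robot, y to its left, z up, the work surface at z = 0. Lengths are in mm, angles in rad, forces in N, time in s.
With the tool pointing down it reaches from about 200 to 875 mm from the base axis. Payload 3.4 kg.
Tool frame: the origin (TCP) lies on the mounting face of the last link; the fingertips stand 199 mm ahead of it and the grasp point (between the pads) lies 180 mm ahead of it (arm.tcp_to_tips is the distance from the TCP to the fingertips, in mm); z points along the fingers, y is the line along which they close (so a half turn about z gives the same grasp; the last joint's range is limited). The gripper opens to 94 mm and grips with 3 to 60 N. Pads are 16 mm wide; open, the fingers measure 119 mm over their backs; the gripper's body (75 mm by 177 mm) begins 78 mm behind the grasp point.
Start: joints at [1.099, 0.276, 1.505, -0, 1.361, -0.121], TCP at [197.609, 539.995, 404.693] pointing down, gripper open.
Joint ranges: [-2.89, 2.89], [-0.75, 2.08], [0.22, 2.7], [-1.18, 4.32], [0.11, 2.71], [-2.7, 2.7]. Speed limits (rad/s): [2.57, 2.57, 3.14, 3.14, 3.14, 3.14].

## Interface

Orientations are given as a rotation vector (axis times angle).
In Python, from station import arm gives the robot as it stands. Calls block until the motion is done:
- arm.move_pose(position, orientation): joint-space move of the TCP to a pose.
- arm.movel(position, feed=150, rotation=None): straight line of the TCP; rotation=None keeps the orientation; feed is the mean speed in mm/s.
- arm.move_j(angles): joint-space move.
- arm.command_gripper(opening): finger opening in mm; the grip force is fixed at half the most; returns when the fingers have stopped.
- arm.pause(seconds).
- arm.solve_ik(position, orientation): joint angles nearest the present ones, or None.
- arm.get_state(): the state.
- arm.get_image(name): name is "side" or "top" or "wrist"; returns a dict with "image" (384x512x3 uint8, red, green, blue), "fovy" (degrees; the focal length in pixels is half the picture's height over the tangent of half this angle, whatever the lens; pixels are square), "cx", "cy" (the principal point, pixels), "k1" (the pictures are not rectified: a ray, as slopes to the right and down, at radius r is drawn at 1 + k1 r^2 times it, then the intrinsics apply), "rvec" (rotation vector, rad) and "tvec" (3), from world to camera coordinates, as OpenCV has them; the wrist camera has in their place "T_tool_cam" (4x4, takes a point from camera to tool coordinates, whose origin is the TCP and whose axes are the flange's). Camera axes: x right, y down, z forward; pixel columns grow to the right and rows downward; lengths in mm; the calibration is good to about 2 mm. A picture is of the moment at which its call begins: read the wrist's pose just before it. There is no depth.
A pose or a line that the arm cannot do raises arm.PlanningError and nothing moves.
- arm.close_job(): hands the job in; it is judged then, once.
The state is a dict: "t": time; "joints": joint angles; "joint_velocities": joint speeds; "joint_torque": joint torques, N m; "position": TCP position; "eef_rot": TCP orientation; "contact_force": force on the tool from outside, world axes, zero at the start; "moment": the same for the moment, N m; "width": finger opening in mm; "grip_force": force on a finger pad.
Only numpy, scipy, OpenCV 4.12 (cv2) and the standard library are available. Lean on these libraries where they do the work, as an engineer would, in place of code of your own. Each camera call takes 0.05 s, during which the arm holds its last target. There are 200 camera calls.

## Working session

There is one attempt and no reset: what is moved stays moved. The work goes in short steps, each a Python script; the robot and the scene stay as the last script left them, time stands still between calls to the robot, and variables do not carry over. Pictures are saved under pics/ and viewed, at most 10 in all, crops included, and the job is handed in when it is done.

```bash
ls; mkdir -p pics
cat > h.py <<'E'
import numpy as np, cv2
from station import arm
from scipy.spatial.transform import Rotation as R
def grab(name, fn=None):
    s=arm.get_state(); d=arm.get_image(name); im=d["image"]
    f=im.shape[0]/2/np.tan(np.radians(d["fovy"])/2)
    if name=="wrist":
        T=np.eye(4);T[:3,:3]=R.from_rotvec(s["eef_rot"]).as_matrix();T[:3,3]=s["position"]
        T=T@np.array(d["T_tool_cam"]); Rc,c=T[:3,:3],T[:3,3]
    else:
        Rw=R.from_rotvec(np.ravel(d["rvec"])).as_matrix(); Rc=Rw.T; c=-Rc@np.ravel(d["tvec"])
    d.update(f=f,Rc=Rc,c=c)
    if fn: cv2.imwrite(fn,im[:,:,::-1])
    return d
def ray(d,uv):
    p=(np.array(uv,float)-[d["cx"],d["cy"]])/d["f"]; q=p.copy()
    for _ in range(30): q=p/(1+d["k1"]*(q@q))
    v=d["Rc"]@[q[0],q[1],1]; return d["c"],v/np.linalg.norm(v)
def onz(d,uv,z):
    c,v=ray(d,uv); return c+v*(z-c[2])/v[2]
def proj(d,P):
    q=d["Rc"].T@(np.array(P,float)-d["c"]); x=q[:2]/q[2]; x=x*(1+d["k1"]*(x@x))
    return x*d["f"]+[d["cx"],d["cy"]]
E
python3 - <<'E'
from h import *
a=grab("top","pics/top.png");b=grab("side","pics/side.png");w=grab("wrist","pics/wrist.png")
im=np.hstack([a["image"],b["image"]])
for d in(a,b,w):print(d["c"],d["Rc"][:,2],d["f"],d["k1"])
print(arm.get_state())
cv2.imwrite("pics/ts.png",cv2.resize(np.vstack([np.hstack([a["image"],b["image"]])]),(800,300))[:,:,::-1])
E
```

```text
pics
[ 333.05074368  -36.02457398 1508.2271281 ] [ 0.18685858  0.00486725 -0.98237477] 472.2885445284371 -0.120680447777606
[ 375.03404172 -807.56491104  827.22270725] [ 0.19561525  0.73105518 -0.65367652] 416.4653202217575 -0.08639147818707645
[126.25839253 566.01364403 383.83594224] [ 0.24321199 -0.09216034 -0.965585  ] 328.01949842512715 -0.04903171268191514
{'t': 0.15, 'joints': array([ 1.09903978e+00,  2.76426315e-01,  1.50578883e+00, -1.00408888e-05,
        1.36069353e+00, -1.21006970e-01]), 'joint_velocities': array([ 0.00078086, -0.00338791, -0.00583578, -0.0015419 , -0.00024296,
        0.00066256]), 'joint_torque': array([-9.58892588e-05, -4.04930055e+01, -2.37428856e+01,  7.01824925e-02,
        3.16804473e-02, -1.00433774e-04]), 'position': array([197.51719597, 539.8611319 , 404.03794801]), 'eef_rot': array([-5.48067475e-01, -3.09303519e+00,  1.98134181e-03]), 'contact_force': array([0.1228408 , 0.1617884 , 0.62215265]), 'moment': array([0.04886337, 0.01021092, 0.00692555]), 'grip_force': 0.0, 'width': 94.17152696471034}
```

View pics/top.png

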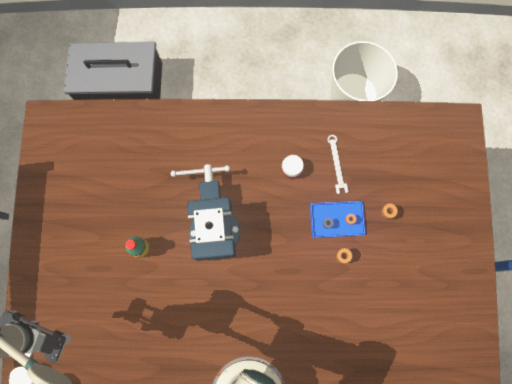

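View pics/side.png

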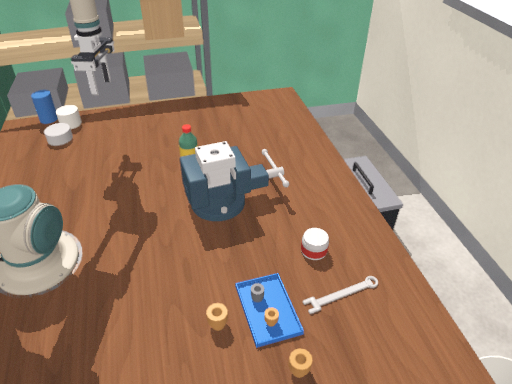

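The top view shows the tray at about (338,219) with the grey bushing at (329,223) and a bronze one at (351,219). The larger bronze rings at (390,211) and (344,256) stand on the bench outside the tray. The bracket and bore are near (209,226). The bronze one in the tray fits best, being smallest and inside the tray. I'll measure it and check a crop.

Run:
```python
from h import *
a=grab("top");b=grab("side")
def comps(d,lo,hi,box,zt):
    hsv=cv2.cvtColor(np.ascontiguousarray(d["image"]),cv2.COLOR_RGB2HSV); m=cv2.inRange(hsv,lo,hi)
    k=np.zeros_like(m);x0,y0,x1,y1=box;k[y0:y1,x0:x1]=m[y0:y1,x0:x1]
    cs,_=cv2.findContours(k,cv2.RETR_EXTERNAL,cv2.CHAIN_APPROX_NONE)
    for c in cs:
        if cv2.contourArea(c)<25: continue
        (u,v),r=cv2.minEnclosingCircle(c); print(np.round([u,v,r,cv2.contourArea(c)],1),np.round(onz(d,(u,v),zt),1), "dia",np.round(2*r*np.linalg.norm(onz(d,(u,v),zt)-d["c"])/d["f"],1), cv2.minAreaRect(c) if cv2.contourArea(c)>300 else '')
print("orange top");comps(a,(8,140,150),(22,255,255),(300,190,420,280),40)
print("orange side");comps(b,(8,140,130),(25,255,255),(190,260,330,384),30)
print("blue");comps(a,(105,150,80),(125,255,255),(290,180,390,260),10)
print("bracket top");comps(a,(0,0,190),(180,40,255),(185,200,232,250),184)
print("bore top");comps(a,(0,0,0),(180,255,80),(200,217,218,235),184)
print("bracket side");comps(b,(0,0,190),(180,40,255),(190,138,240,175),184)
print("bore side");comps(b,(0,0,0),(180,255,120),(208,146,221,159),184)
c1=cv2.resize(a["image"][185:275,300:420],None,fx=3.3,fy=3.3,interpolation=cv2.INTER_CUBIC)
c2=cv2.resize(a["image"][190:265,180:260],(c1.shape[1],c1.shape[0]),interpolation=cv2.INTER_CUBIC)
c3=cv2.resize(b["image"][265:384,190:330],(c1.shape[1],c1.shape[0]),interpolation=cv2.INTER_CUBIC)
c4=cv2.resize(b["image"][120:220,170:300],(c1.shape[1],c1.shape[0]),interpolation=cv2.INTER_CUBIC)
cv2.imwrite("pics/crop.png",np.vstack([np.hstack([c1,c2]),np.hstack([c3,c4])])[:,:,::-1])
```

```text
orange top
[389.2 210.5   8.  163. ] [ 569.4 -441.3   40. ] dia 52.2 
orange side
[298.7 367.   11.4 136.5] [ 565.9 -445.6   30. ] dia 49.3 
[300.5 358.5   5.7  75.5] [ 575.2 -429.    30. ] dia 24.8 
[270.4 319.4   5.9  43. ] [ 540.5 -325.    30. ] dia 26.7 
[217.3 318.8  11.3 140. ] [ 427.8 -296.    30. ] dia 51.7 
[216.5 311.5   4.5  49. ] [ 429.5 -277.1   30. ] dia 20.9 
blue
[ 337.5  218.5   30.2 1623. ] [ 546.9 -280.3   10. ] dia 196.1 ((337.3639221191406, 219.00619506835938), (32.920555114746094, 52.40044021606445), 87.39744567871094)
bracket top
[206.1 225.1  22.7 927. ] [500.3 120.1 184. ] dia 128.9 ((205.9344940185547, 225.21380615234375), (32.63687515258789, 34.380828857421875), 85.2363510131836)
bore top
bracket side
[213.  159.2  21.8 857. ] [492.6  80.6 184. ] dia 115.3 ((215.923095703125, 159.61538696289062), (33.339744567871094, 37.26206588745117), 78.69007110595703)
bore side
```

View pics/crop.png

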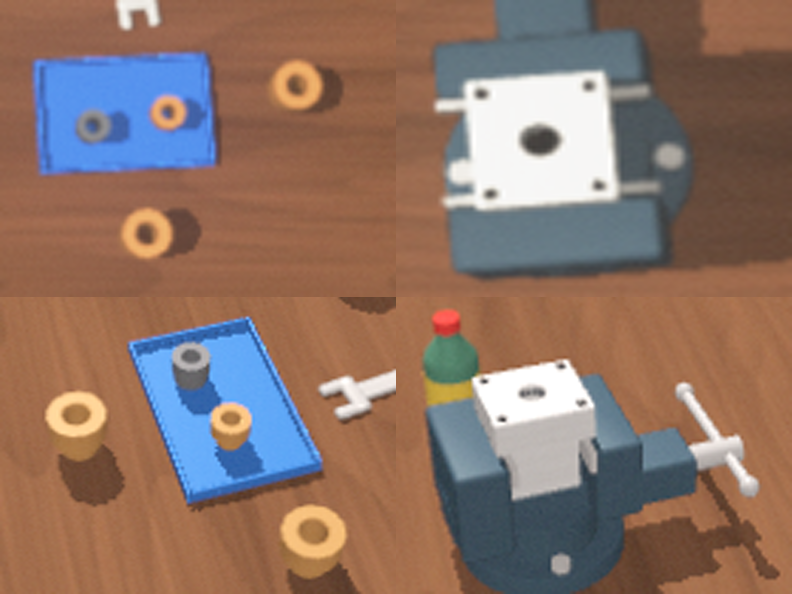

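Confirmed: the smallest bronze piece is the one in the tray, at top pixel (350.9,218.9), and the two outside are clearly bigger. The bore is at top pixel (209.1,225.1). Next I'll measure both with the wrist camera at the same tool orientation.

```bash
cat >> h.py <<'E'
ORI={s:R.from_matrix(np.array([[0,s,0],[s,0,0],[0,0,-1.]]).T).as_rotvec() for s in(1,-1)}
ROT=ORI[1]
E
python3 - <<'E'
from h import *
a=grab("top");b=grab("side")
P=onz(a,(350.9,218.9),40);B=onz(a,(209.1,225.1),184)
print("bush",P,onz(b,(190+231*140/396,265+(412-297)*119/297),40)); print("bore",B, onz(b,(170+(532-396)*130/396,120+(392-297)*100/297),184))
for s in(1,-1):
  for Q in (P+[0,0,182],P+[0,0,330],B+[0,0,160],B+[0,0,200]): print(s,arm.solve_ik(Q,ORI[s]))
d=grab("wrist"); s=arm.get_state(); T=np.array(d["T_tool_cam"]); print(T)
E
```

```text
bush [ 541.6519981  -317.86952004   40.        ] [ 546.90754682 -311.47732609   40.        ]
bore [500.29897452 111.68555557 184.        ] [502.4097832  112.20009411 184.        ]
1 [-6.41425241e-01  4.98529752e-01  1.63802536e+00 -4.44089210e-16
  1.00503754e+00 -6.41425241e-01]
1 [-6.41425241e-01  3.75041412e-01  1.44293764e+00 -4.44089210e-16
  1.32361360e+00 -6.41425241e-01]
1 [ 8.38347131e-02  2.25879061e-01  1.73330082e+00 -4.44089210e-16
  1.18241278e+00  8.38347131e-02]
1 [ 8.38347131e-02  1.95239818e-01  1.66842972e+00 -4.44089210e-16
  1.27792311e+00  8.38347131e-02]
-1 [-6.41425241e-01  4.98529752e-01  1.63802536e+00 -4.44089210e-16
  1.00503754e+00  2.50016741e+00]
-1 [-6.41425241e-01  3.75041412e-01  1.44293764e+00 -4.44089210e-16
  1.32361360e+00  2.50016741e+00]
-1 None
-1 None
[[-1.08692066e-04 -9.65540982e-01 -2.60251034e-01  7.59094902e+01]
 [ 9.99998997e-01  2.62602574e-04 -1.39190803e-03  1.53808336e-01]
 [ 1.41228683e-03 -2.60250925e-01  9.65539985e-01  2.00689101e+01]
 [ 0.00000000e+00  0.00000000e+00  0.00000000e+00  1.00000000e+00]]
```

Run:
```python
from h import *
arm.move_pose([500,112,484],ROT); arm.pause(.3); d=grab("wrist","pics/wb.png")
print(proj(d,[500,112,184]),arm.get_state()["position"])
arm.move_pose([543,-315,340],ROT); arm.pause(.3); e=grab("wrist","pics/wp.png"); print(proj(e,[543,-315,40]),arm.get_state()["position"],arm.get_state()["t"])
np.save("wb.npy",d,allow_pickle=True);np.save("wp.npy",e,allow_pickle=True)
c=[cv2.resize(x["image"],None,fx=.78,fy=.78,interpolation=cv2.INTER_AREA) for x in(d,e)]
cv2.imwrite("pics/w2.png",np.hstack(c)[:,:,::-1])
```

```text
[256.22579389 196.54539432] [499.92947481 112.39691623 483.94293514]
[255.57518155 196.52939238] [ 543.21232966 -314.42684651  340.28658137] 4.675
```

View pics/w2.png

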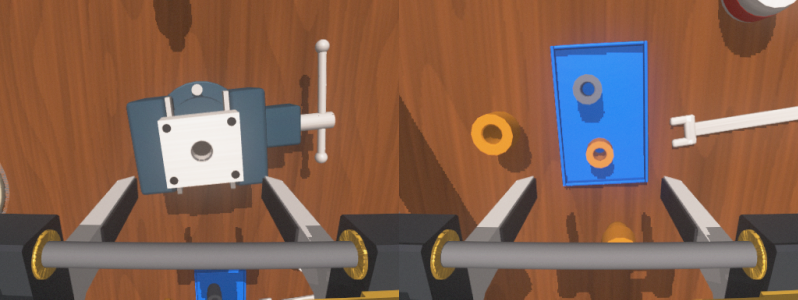

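The wrist views show the bore near (259,194) full-res and the bronze bushing near (258,197), both clear. Now the fits.

```bash
cat > fit.py <<'E'
from h import *
def ell(d,mask,box,zt,amin):
    k=np.zeros_like(mask);x0,y0,x1,y1=box;k[y0:y1,x0:x1]=mask[y0:y1,x0:x1]
    cs,_=cv2.findContours(k,cv2.RETR_CCOMP,cv2.CHAIN_APPROX_NONE); out=[]
    for c in cs:
        if cv2.contourArea(c)<amin: continue
        p=np.array([onz(d,q[0],zt)[:2] for q in c],np.float32); (x,y),ax,_=cv2.fitEllipse(p); out.append((round(x,2),round(y,2),np.round(ax,1)))
        print(c.reshape(-1,2).mean(0).round(1),out[-1])
    return out
def hsv(d): return cv2.cvtColor(np.ascontiguousarray(d["image"]),cv2.COLOR_RGB2HSV)
E
python3 - <<'E'
from fit import *
d=np.load("wb.npy",allow_pickle=True).item();e=np.load("wp.npy",allow_pickle=True).item()
g=d["image"].max(2); print(g[194,235:285])
print("bore")
for th in(200,): ell(d,(g<th).astype(np.uint8)*255,(235,170,285,218),184,60)
h=hsv(e); print("bush hv",h[197,235:285,0],h[197,235:285,2])
ell(e,cv2.inRange(h,(5,120,60),(25,255,255)),(230,170,290,225),40,40)
print([arm.get_state()["position"].round(2) for _ in range(4)],e["c"])
v=h[185:215,258];print(v[:,0],v[:,2])
E
```

```text
[244 245 245 245 244 244 245 245 243 215 136 136 133 110 100 100  97 100
  99  98 100  97 100  99 100 103  98  99  98  98  99 100 100 114 136 140
 129 151 222 242 244 243 243 244 244 244 243 243 243 243]
bore
[258.4 193.4] (501.9, 114.77, array([23.7, 24.3]))
[259.3 201. ] (502.62, 107.81, array([ 5.2, 14.2]))
bush hv [107 107 107 107 121  13  14  15  15  15  15  15  14  11   2 175   0   1
   0   2 178   1   2 178   2 178 178 177 176 177   6  11  14  14  14  15
  14  14  14  12 113 107 107 107 107 107 106 107 107 107] [239 240 241 240 194 233 237 238 238 237 238 237 235 206 126 113 117 117
 120 120 123 120 118 120 120 122 118 117 116 114 157 215 236 238 238 238
 237 238 237 229 235 240 240 240 240 240 239 240 240 240]
[256.8 196.3] (544.24, -314.99, array([29.7, 33.4]))
[257.1 195.9] (544.1, -314.11, array([12.1, 16.8]))
[array([ 543.21, -314.43,  340.29]), array([ 543.21, -314.43,  340.29]), array([ 543.21, -314.43,  340.29]), array([ 543.21, -314.43,  340.29])] [ 543.06092674 -238.3741575   320.29981666]
[ 14  14  14  14  11 136 110 111 110 110 113 147 178   2   7  10  10  10
  11  10   9  13  15  14  15  15  15  15  15  15] [237 238 237 237 216 145 179 174 173 176 151 105 120 122 154 185 189 192
 192 191 174 225 240 239 238 238 238 238 238 238]
```

```bash
cat >> h.py <<'E'
def go(p,feed=150,n=2):
    p=np.array(p,float); cmd=p.copy(); arm.movel(cmd,feed=feed,rotation=ROT)
    for _ in range(n):
        arm.pause(.15); cmd+=p-arm.get_state()["position"]; arm.movel(cmd,feed=20,rotation=ROT)
    return cmd
E
python3 - <<'E'
from fit import *
arm.command_gripper(60)
x,y=544.2,-314.7
go([x,y,270]); c=go([x,y,222],60,1); s=arm.get_state(); print(s["position"],c,s["contact_force"])
arm.command_gripper(0); s=arm.get_state(); print(s["width"],s["grip_force"],s["contact_force"],s["moment"])
arm.movel([x,y,360],feed=120); s=arm.get_state(); print(s["width"],s["position"],s["contact_force"],s["t"])
d=grab("wrist","pics/hold.png"); np.save("wh.npy",d,allow_pickle=True)
E
```

```text
[ 544.00443533 -314.59708456  221.60966879] [ 544.02372428 -314.61563965  221.46407522] [0.1910306  0.27739597 0.64617668]
31.23903457089507 29.99509423971176 [ 0.09862885 -0.1859141   0.32990003] [-0.06910082 -0.00758348  0.02501266]
31.27086063543101 [ 543.97683239 -314.54663102  359.06951472] [ 0.27690993 -0.18858115 -0.69869951] 10.0083
```

View pics/hold.png

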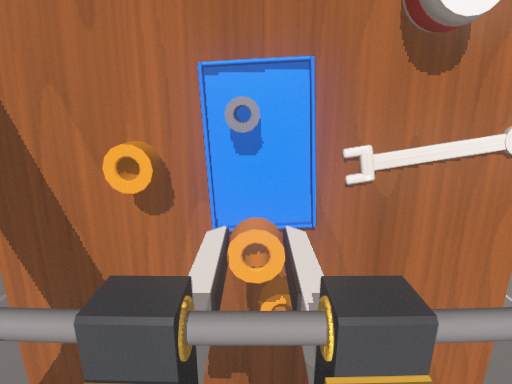

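The bushing is held straight, with the head's top ring at (257,256). I'll check its position in the tool frame, then view the bore close up with the bushing alongside it.

Run:
```python
from fit import *
arm.movel([544,-314.6,440],feed=200)
arm.move_pose([502,113-45,440],ROT)
go([502,113-45,418],80,1); s=arm.get_state(); p=s["position"]; print(p,s["width"],s["contact_force"],s["eef_rot"]-ROT,s["t"])
d=grab("wrist","pics/near.png"); np.save("wn.npy",d,allow_pickle=True); print(proj(d,[p[0],p[1],p[2]-181.6]),proj(d,[502,113,184]))
cv2.imwrite("pics/nearc.png",cv2.resize(d["image"][80:300,130:390],None,fx=2.6,fy=2.6,interpolation=cv2.INTER_CUBIC)[:,:,::-1])
h=hsv(d)
print("head rel");o=ell(d,cv2.inRange(h,(5,120,175),(25,255,255)),(215,225,300,300),p[2]-181.6,80)
for q in o: print(q[0]-p[0],q[1]-p[1])
```

```text
[501.70102124  68.26800554 417.80238949] 31.023188922325236 [ 0.3712407  -0.30144997 -1.19487548] [-0.00033995 -0.00010971  0.00048894] 12.8667
[256.02390202 253.699377  ] [256.44207524 156.44783001]
head rel
[255.2 255.9] (501.55, 66.77, array([30.3, 31.4]))
[255.6 254.9] (501.41, 67.43, array([15.3, 16.1]))
-0.15102123712023285 -1.4980055426161982
-0.2910212371202192 -0.8380055426161874
```

View pics/nearc.png

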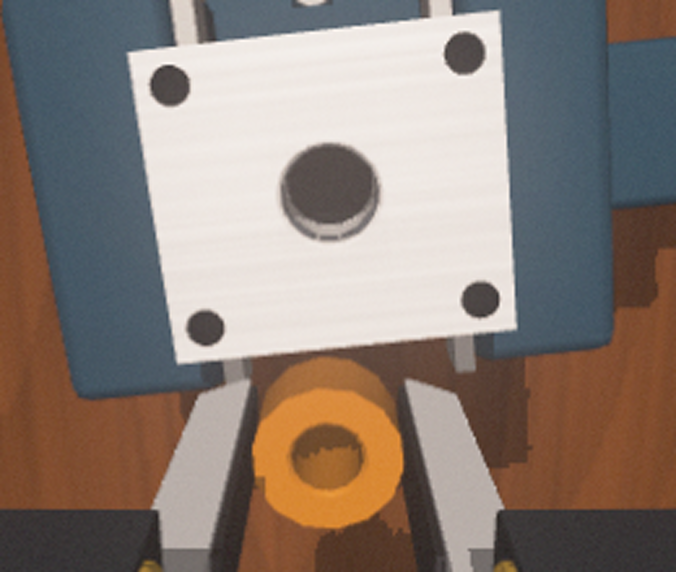

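The crop shows the bore rim (chamfer included) centred near (256.9,153.9) and the head ring near (256.2,256.2), with the bushing straight in the jaws.

Run:
```python
from fit import *
d=np.load("wn.npy",allow_pickle=True).item(); p=np.array([501.701,68.268,417.802])
g=cv2.GaussianBlur(d["image"],(0,0),.7).max(2)
for th in(190,205,215,222): ell(d,(g<th).astype(np.uint8)*255,(225,125,290,185),184,300)
v=hsv(d)
print("V col",v[210:290,256,2],"S",v[210:290,256,1])
for vt in (185,195,205,210):
  print(vt)
  for q in ell(d,cv2.inRange(v,(5,120,vt),(25,255,255)),(215,225,300,300),p[2]-181.6,80): print(q[0]-p[0],q[1]-p[1])
hm=onz(d,(256.15,256.15),p[2]-181.6)-p; print("manual head",hm,"bore",onz(d,(256.9,153.85),184))
```

```text
[256.3 153.6] (501.97, 114.75, array([24.5, 24.6]))
[256.5 153.5] (502.0, 114.74, array([24.7, 25.4]))
[256.3 153.7] (501.95, 114.71, array([25.4, 25.7]))
[256.5 153.5] (501.98, 114.74, array([25.6, 25.9]))
V col [235 235 237 217 144 101 102 143 168 167 168 168 169 168 168 166 169 167
 169 184 211 218 218 219 219 219 218 218 218 218 219 219 194 145 116 109
 112 110 111 110 110 109 109 149 166 166 165 166 163 167 164 165 166 166
 166 164 164 163 193 224 230 221 217 217 216 217 217 216 217 216 216 216
 217 142 121  89  86  87  83  85] S [ 14  15  14  32  60  91  93 137 153 160 156 158 154 161 161 160 154 165
 161 166 179 181 182 183 179 182 184 187 184 188 186 184 185 167 143 150
 137 146 142 155 148 152 152 169 180 180 179 178 181 174 182 176 180 178
 183 187 185 192 189 188 185 193 196 195 197 197 192 196 200 192 198 192
 197 171 145 149 130 126 144 129]
185
[255.2 256. ] (501.58, 66.7, array([30.2, 31.2]))
[255.5 255. ] (501.44, 67.45, array([15.5, 16.4]))
-0.12100000000003774 -1.5679999999999978
-0.2610000000000241 -0.8179999999999978
195
[255.3 255.9] (501.57, 66.68, array([30.2, 31. ]))
[255.2 255. ] (501.34, 67.45, array([15.7, 16.7]))
-0.13100000000002865 -1.5879999999999939
-0.36100000000004684 -0.8179999999999978
205
[255.3 255.9] (501.58, 66.65, array([30. , 30.7]))
[255.5 254.9] (501.38, 67.42, array([16. , 17.4]))
-0.12100000000003774 -1.617999999999995
-0.3210000000000264 -0.847999999999999
210
[255.2 255.9] (501.67, 66.59, array([29.7, 30.6]))
[255.3 255.3] (501.36, 67.37, array([16.2, 17.6]))
-0.03100000000000591 -1.6779999999999973
-0.3410000000000082 -0.8979999999999961
manual head [ 6.83117667e-02 -1.43903247e+00 -1.81600000e+02] bore [502.29795441 114.70434664 184.        ]
```

Both bore measurements agree at (502.0,114.75). The bushing sits about (-0.1,-1.5) from the tool axis, so I'm aiming the TCP at (502.1,116.25) and inserting in force-watched steps.

```bash
cat > ins.py <<'E'
from h import *
def press(x,y,z,zend,f0,fmax,step,latmax=8,log=1):
    k=0
    while z>zend:
        z-=step; arm.movel([x,y,z],feed=15); s=arm.get_state(); f=s["contact_force"]-f0; zz=s["position"][2]; k+=1
        if k%log==0: print(round(z,2),round(zz,2),"depth",round(401.6-zz,2),f.round(1),round(s["width"],1),round(s["t"],1))
        if f[2]>fmax(401.6-zz) or np.hypot(*f[:2])>latmax: print("STOP",zz,f,s["moment"]);break
    return z
E
python3 - <<'E'
from ins import *
go([502.1,116.25,418],100,1); c=go([502.1,116.25,405],60,2); arm.pause(.3); s=arm.get_state(); f0=np.array(s["contact_force"]); print(c,s["position"],f0,s["t"])
z=press(c[0],c[1],c[2],c[2]-13,f0,lambda d:(6 if d<1.5 else 24),.5)
np.save("st.npy",np.r_[c[:2],z,f0])
E
```

```text
[502.09304246 116.2488432  404.91266601] [502.09802183 116.25218956 404.89491213] [ 0.40154308 -0.41401507 -1.55550288] 15.4167
404.41 404.35 depth -2.75 [0.8 0.6 0.4] 31.5 15.7
403.91 403.89 depth -2.29 [-0.5  0.8  1. ] 31.0 15.9
403.41 403.35 depth -1.75 [ 0.3 -0.1 -0.8] 31.2 16.2
402.91 402.86 depth -1.26 [-0.9  0.4  0.2] 31.2 16.4
402.41 402.36 depth -0.76 [ 0.   0.5 -0.1] 31.5 16.7
401.91 401.88 depth -0.28 [-0.3  0.2  0.1] 31.2 16.9
401.41 401.39 depth 0.21 [-1.3  0.2  1. ] 31.0 17.2
400.91 400.86 depth 0.74 [ 0.  -0.1 -0.6] 31.8 17.4
400.41 400.39 depth 1.21 [-0.7  1.1  0.3] 31.4 17.7
399.91 399.86 depth 1.74 [-1.2  0.3  0.7] 31.1 17.9
399.41 399.37 depth 2.23 [-0.1  1.3 -0.1] 31.6 18.2
398.91 398.88 depth 2.72 [-0.   1.2  0.7] 31.4 18.4
398.41 398.38 depth 3.22 [-0.5 -0.3  0.2] 31.6 18.7
397.91 397.88 depth 3.72 [-0.4  0.9  0.3] 31.3 18.9
397.41 397.38 depth 4.22 [-0.1  0.  -0.7] 31.3 19.2
396.91 396.87 depth 4.73 [ 0.3  0.9 -0.1] 31.2 19.4
396.41 396.39 depth 5.21 [-0.2  0.1  0.6] 31.4 19.7
395.91 395.89 depth 5.71 [-0.   0.8  0.9] 31.7 19.9
395.41 395.42 depth 6.18 [ 0.1 -0.1  0.7] 31.3 20.2
394.91 394.96 depth 6.64 [-0.4  0.  -0.1] 31.1 20.4
394.41 394.54 depth 7.06 [-0.2  0.5  1.6] 31.6 20.7
393.91 394.1 depth 7.5 [-0.4  0.   2.5] 31.4 20.9
393.41 393.75 depth 7.85 [-1.8 -1.   5.6] 31.2 21.2
392.91 393.47 depth 8.13 [-1.8 -1.6  7.1] 31.0 21.4
392.41 393.34 depth 8.26 [-2.3 -2.5  8.9] 31.1 21.7
391.91 393.16 depth 8.44 [-2.7 -2.9 10.1] 31.5 21.9
```

Run:
```python
from h import *
s=arm.get_state(); print(s["position"],s["contact_force"],s["moment"])
d=grab("wrist");b=grab("side"); t=grab("top")
for n,x in(("w2",d),("s2",b)): np.save(n+".npy",x,allow_pickle=True)
A=cv2.resize(d["image"][90:310,140:380],(400,367),interpolation=cv2.INTER_CUBIC); B=cv2.resize(b["image"][110:202,170:270],(400,367),interpolation=cv2.INTER_CUBIC)
cv2.imwrite("pics/ins.png",np.hstack([A,B])[:,:,::-1])
```

```text
[502.05159903 116.08340325 393.1567536 ] [-2.32148119 -3.26619436  8.57773276] [-0.59102168  0.42892743  0.01484811]
```

View pics/ins.png

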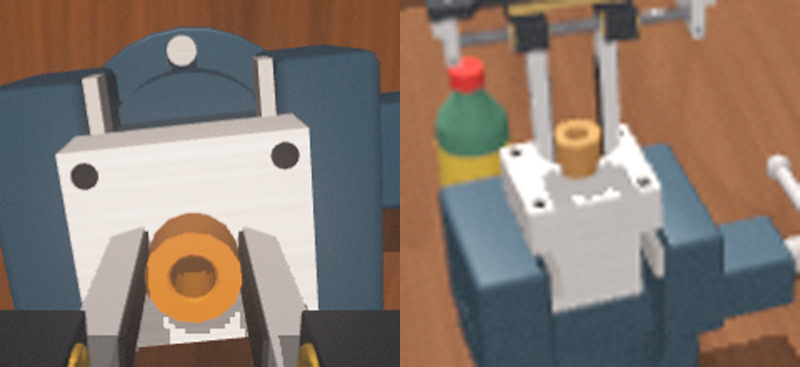

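It is entering, but the force on the tool points toward -x,-y, so the spigot is rubbing on one side of the bore. I'll shift toward that force while pressing.

```bash
cat > ins2.py <<'E'
from h import *
def F(f0,n=3):
    a=[]
    for _ in range(n): a.append(arm.get_state()["contact_force"]); arm.pause(.01)
    return np.mean(a,0)-f0
def press(c,zend,f0,fmax,step=.5,gain=.06,feed=15):
    while c[2]>zend:
        c[2]-=step; arm.movel(c,feed=feed); f=F(f0); s=arm.get_state(); zz=s["position"][2]
        print(c.round(2),"depth",round(401.6-zz,2),f.round(1),s["moment"].round(2),round(s["t"],1))
        if f[2]>fmax or np.hypot(*f[:2])>8: print("STOP");break
        c[:2]+=np.clip(gain*f[:2],-.2,.2)
    return c
E
python3 - <<'E'
from ins2 import *
st=np.load("st.npy"); c=st[:3]; f0=st[3:]
for _ in range(4):
    f=F(f0); c[:2]+=np.clip(.08*f[:2],-.3,.3); arm.movel(c,feed=10); print(c.round(2),F(f0).round(1),arm.get_state()["position"].round(2))
c=press(c,388.9,f0,22)
np.save("st.npy",np.r_[c,f0])
E
```

```text
[501.92 116.1  391.91] [-1.9 -1.8 10.1] [501.96 116.   393.17]
[501.73 115.96 391.91] [-1.7 -1.5  9.7] [501.9  115.95 393.18]
[501.6  115.83 391.91] [-1.4 -1.5  9.7] [501.84 115.87 393.16]
[501.49 115.74 391.91] [-1.  -1.6  9.9] [501.78 115.84 393.15]
[501.49 115.74 391.41] depth 8.5 [-1.9 -1.  11.5] [-0.33  0.35  0.  ] 23.5
[501.37 115.68 390.91] depth 8.7 [-2.3 -1.3 13.2] [-0.37  0.36  0.04] 23.8
[501.24 115.6  390.41] depth 8.84 [-1.8 -1.2 14.3] [-0.33  0.44 -0.06] 24.1
[501.13 115.53 389.91] depth 8.9 [-2.6 -0.7 16.3] [-0.32  0.51 -0.05] 24.4
[500.98 115.49 389.41] depth 9.17 [-2.7 -1.1 17.5] [-0.33  0.57 -0.03] 24.6
[500.82 115.42 388.91] depth 9.6 [-2.8 -0.6 17.5] [-0.3   0.44  0.03] 24.9
[500.65 115.38 388.41] depth 10.5 [-1.3 -0.3 15.2] [-0.2   0.27 -0.06] 25.2
```

Run:
```python
from ins2 import *
st=np.load("st.npy"); c=st[:3]; f0=st[3:]
c=press(c,383.5,f0,23,.4)
np.save("st.npy",np.r_[c,f0]); print(arm.get_state()["position"])
d=grab("wrist"); np.save("w3.npy",d,allow_pickle=True)
A=cv2.resize(d["image"][90:310,140:380],(480,440),interpolation=cv2.INTER_CUBIC); cv2.imwrite("pics/ins3.png",A[:,:,::-1])
```

```text
[500.57 115.36 388.01] depth 10.68 [-1.4 -0.6 16.6] [-0.23  0.3   0.01] 25.5
[500.49 115.33 387.61] depth 10.97 [-1.8  0.1 16.7] [-0.24  0.25 -0.  ] 25.7
[500.38 115.34 387.21] depth 11.43 [-1.2 -0.7 15.8] [-0.23  0.26 -0.02] 26.0
[500.31 115.3  386.81] depth 11.99 [-1.  -0.6 15.3] [-0.2   0.15  0.02] 26.3
[500.25 115.27 386.41] depth 12.52 [-1.  -0.4 13.6] [-0.17  0.08  0.01] 26.6
[500.18 115.24 386.01] depth 13.04 [-0.5 -0.3 14.1] [-0.22  0.05 -0.01] 26.8
[500.16 115.22 385.61] depth 13.41 [-0.4 -0.  13.4] [-0.17  0.07  0.  ] 27.1
[500.13 115.22 385.21] depth 13.85 [-0.3 -0.  13.9] [-0.19  0.08  0.02] 27.4
[500.11 115.22 384.81] depth 14.2 [-0.7 -0.  13.8] [-0.19  0.01  0.06] 27.7
[500.07 115.22 384.41] depth 14.49 [-0.5  0.1 14.1] [-0.2   0.08 -0.  ] 27.9
[500.04 115.23 384.01] depth 14.94 [-0.8  0.4 13.8] [-0.19  0.04  0.04] 28.2
[499.99 115.25 383.61] depth 15.38 [-0.   0.1 13.8] [-0.18 -0.01  0.02] 28.5
[499.99 115.26 383.21] depth 15.88 [-0.2  0.2 13.9] [-0.17  0.03  0.  ] 28.8
[501.09839195 115.67880136 385.7205063 ]
```

Drag is steady at about 13.8 N. The fingertips are getting close to the bracket face, so I'll release and finish the press with closed fingertips on the head, which also avoids grip slip.

Run:
```python
from ins2 import *
arm.command_gripper(50); p=arm.get_state()["position"]
arm.movel([p[0],p[1],425],feed=120); arm.command_gripper(0)
c=go([501.7,114.7,413],80,1); arm.pause(.2)
f0=F(0*c,6); s=arm.get_state(); print(f0,s["position"],s["width"],s["t"])
while s["position"][2]>401.5:
    c[2]-=.6; arm.movel(c,feed=15); f=F(f0,2); s=arm.get_state(); print(c[2].round(2),s["position"].round(2),f.round(1),round(s["t"],1))
    if f[2]>9 or np.hypot(*f[:2])>6: break
np.save("st.npy",np.r_[c,f0])
```

```text
[-0.03835942  0.58977743 -0.20023564] [501.62232136 114.71488994 412.88201503] 0.1247176345451901 31.6417
412.24 [501.6  114.7  412.18] [ 0.2 -0.6 -0.4] 31.9
411.64 [501.59 114.7  411.57] [ 0.4 -0.8  0.6] 32.2
411.04 [501.62 114.71 411.02] [ 0.2 -0.4  0.9] 32.4
410.44 [501.59 114.72 410.4 ] [-0.1 -0.7  0.5] 32.7
409.84 [501.6  114.71 409.8 ] [-0.4 -0.7  0.2] 33.0
409.24 [501.61 114.72 409.19] [-0.4 -0.7 -0.1] 33.2
408.64 [501.58 114.71 408.59] [-0.4 -0.2  0.4] 33.5
408.04 [501.59 114.7  408.  ] [ 0.5 -0.8 -0.1] 33.8
407.44 [501.6  114.72 407.4 ] [ 0.  -0.4 -0.1] 34.0
406.84 [501.62 114.7  406.79] [ 0.4 -1.1  0.4] 34.3
406.24 [501.59 114.71 406.2 ] [-0.1 -0.1  0.6] 34.6
405.64 [501.6  114.71 405.59] [-0.1 -0.3  0.6] 34.8
405.04 [501.6  114.7  405.01] [ 0.6 -0.7  0.5] 35.1
404.44 [501.6  114.71 404.39] [0.4 0.1 0. ] 35.4
403.84 [501.63 114.7  404.02] [ 0.5 -0.4  1.4] 35.6
403.24 [501.64 114.71 403.92] [-0.8 -1.   5.8] 35.9
402.64 [501.73 114.75 403.8 ] [-0.4 -0.7  7.8] 36.2
402.04 [501.89 114.76 403.61] [-1.  -1.2  8.8] 36.4
401.44 [501.82 114.77 403.56] [-1.7 -1.1 12.1] 36.7
```

Run:
```python
from ins2 import *
st=np.load("st.npy"); c=st[:3]; f0=st[3:]
for _ in range(30):
    f=F(f0,2); c[2]-=(.4 if f[2]<24 else .2); arm.movel(c,feed=12); f=F(f0,4); s=arm.get_state(); print(c.round(2),s["position"].round(2),f.round(1),round(s["t"],1))
    if f[2]>30 or np.hypot(*f[:2])>7 or s["t"]>53: break
    c[:2]+=np.clip(.05*f[:2],-.1,.1)
np.save("st.npy",np.r_[c,f0])
```

```text
[501.61 114.71 401.04] [501.77 114.77 403.53] [-2.3 -0.7 13.5] 37.0
[501.51 114.67 400.64] [501.67 114.76 403.48] [-2.8 -0.6 14.9] 37.3
[501.41 114.64 400.24] [501.51 114.72 403.41] [-3.1 -0.4 16.9] 37.6
[501.31 114.62 399.84] [501.42 114.72 403.39] [-3.6 -0.8 18.1] 37.9
[501.21 114.58 399.44] [501.27 114.68 403.3 ] [-3.8 -1.  20.4] 38.2
[501.11 114.53 399.04] [501.18 114.66 403.31] [-4.3 -0.6 21.9] 38.5
[501.01 114.5  398.64] [501.09 114.64 403.26] [-4.6 -0.5 23.4] 38.8
[500.91 114.48 398.24] [501.   114.65 403.26] [-4.9 -1.2 25.3] 39.1
[500.81 114.42 398.04] [500.92 114.6  403.25] [-5.7 -0.7 26.1] 39.4
[500.71 114.39 397.84] [500.87 114.59 403.21] [-5.3 -0.8 27. ] 39.7
[500.61 114.35 397.64] [500.79 114.58 403.24] [-5.6 -0.7 27.8] 40.0
[500.51 114.31 397.44] [500.73 114.56 403.24] [-5.4 -0.7 28.6] 40.3
[500.41 114.28 397.24] [500.67 114.53 403.23] [-5.5 -0.3 29.7] 40.6
[500.31 114.26 397.04] [500.6  114.53 403.17] [-5.9 -1.2 30.1] 40.9
```

The force rises steeply at TCP z of 403.2, putting the head top at 204.2 against 204 expected, so the shoulder has landed. A little more force, hold, then retreat and check.

Run:
```python
from ins2 import *
st=np.load("st.npy"); c=st[:3]; f0=st[3:]
for _ in range(6):
    f=F(f0,5); print(f.round(1))
    if f[2]>32: break
    c[2]-=.2; arm.movel(c,feed=12)
arm.pause(.4); print(F(f0,8).round(1),arm.get_state()["position"].round(2))
p=arm.get_state()["position"]
arm.movel([p[0],p[1],430],feed=60); arm.movel([502,114.7,484],feed=150); arm.pause(.3)
d=grab("wrist"); b=grab("side"); s=arm.get_state(); print(s["t"],s["contact_force"])
from fit import ell,hsv
ell(d,cv2.inRange(hsv(d),(5,120,190),(25,255,255)),(225,150,300,225),204,80)
A=cv2.resize(d["image"][130:250,190:320],(400,369),interpolation=cv2.INTER_CUBIC); B=cv2.resize(b["image"][110:202,170:270],(400,369),interpolation=cv2.INTER_CUBIC)
cv2.imwrite("pics/fin.png",np.hstack([A,B])[:,:,::-1])
```

```text
[-5.5 -0.5 30.2]
[-5.9 -0.9 30.9]
[-6.1 -0.6 31.9]
[-6.2 -0.8 32.4]
[-6.6 -0.4 32.6] [500.53 114.54 403.18]
43.9083 [0.20198971 0.41485776 0.80980526]
[257.1 200.8] (502.32, 115.77, array([29.7, 34.1]))
[257.4 201.5] (502.32, 116.19, array([12.6, 16.2]))
```

View pics/fin.png

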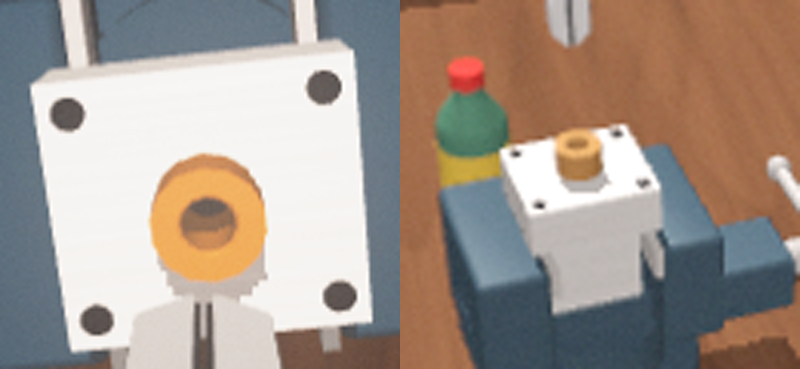

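The side view shows the head sitting flush and upright on the bracket, with the fingers well clear. The hold was about 20 N over the drag. Handing in.

```bash
python3 -c "
from station import arm
print(arm.close_job())"
```

```text
the job is handed in; nothing more can be done
None
```

The bronze bushing is in the bracket bore with its shoulder down on the face, pressed about 20 N beyond the roughly 14 N drag (estimated from the wrist force) and released, and the job was handed in at about 44 s; the hand-in gave no verdict, and I made no final check that the other items stayed put.

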